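# Tap-check the washed check valves and snap gauge

### The job

Check that the freshly washed parts still move freely: with the fingertips press lightly from above on the large check valve's ball, then on the small check valve's ball, then on the cap on top of the snap gauge, one at a time in that order. Each must dip visibly, by a few millimetres, without being driven down to its stop, and spring back before you go on to the next. Do not lift or shift the valves, leave everything else where it stands, and finish clear of everything.

Things in the scene. Friction and masses are not known exactly. Their poses are not given: they have to be found in the camera images.
- tray: fixed black polymer gauge tray, 64 x 200 x 16 mm, three equal pockets side by side along its y axis (centres at y = -65, 0 and +65 mm); origin under its centre; z up. The two valves and the plug stand in the pockets in any order.
- large_valve: larger check-valve cartridge, a loose upright steel cylinder 42 mm in diameter, 46 mm high, 310 g, standing in a tray pocket (pocket floor 6 mm above the bench); a steel ball of 30 mm diameter projects 12 mm from the middle of its top. Origin: centre of its underside, z up.
- large_ball_top (a point): highest point of the large valve's ball, 58 mm above the valve's underside (64 mm above the bench) at rest; moves with the ball.
- large_ball (a joint): how far the large valve's ball is pressed down, in m: 0 at rest. Pushed straight down against its spring it dips: about 2 N starts it and each further mm takes 1.2 N; its hard stop is at 0.008 (about 11 N). Let go, it springs back to 0.
- small_valve: smaller check-valve cartridge, a loose upright steel cylinder 30 mm in diameter, 36 mm high, 310 g, standing in a tray pocket; a steel ball of 22 mm diameter projects 10 mm from the middle of its top. Origin: centre of its underside, z up.
- small_ball_top (a point): highest point of the small valve's ball, 46 mm above the valve's underside (52 mm above the bench) at rest; moves with the ball.
- small_ball (a joint): how far the small valve's ball is pressed down, in m: 0 at rest. Pushed straight down against its spring it dips: about 2 N starts it and each further mm takes 1.2 N; its hard stop is at 0.008 (about 11 N). Let go, it springs back to 0.
- gauge: chrome snap gauge fixed upright in a dark steel stand 70 x 100 mm: a C-shaped frame about 105 mm high that opens to the body's +y, a small round dial on its -y back, and on top a sprung upper anvil ending in a flat round cap. Origin: centre of the stand's underside, z up; the cap lies straight above it.
- anvil_cap_top (a point): centre of the top of the snap gauge's flat cap, 22 mm in diameter, 156 mm above the bench at rest, standing 16 mm over the frame's 26 mm boss; moves with the cap.
- gauge_anvil (a joint): how far the snap gauge's cap is pressed down, in m: 0 at rest. Pushed straight down against its spring it dips: about 2 N starts it and each further mm takes 1.2 N; its hard stop is at 0.008 (about 11 N). Let go, it springs back to 0.
- plug: bystander: loose plain steel plug, a flat-topped cylinder without a ball, 32 mm in diameter, 40 mm high, in the third tray pocket; origin at the centre of its underside.
- beaker: bystander: loose clear acrylic beaker, 76 mm in diameter, 90 mm high; origin at the centre of its underside.
- funnel: bystander: loose stainless funnel seated over the beaker, rim 110 mm in diameter at 132 mm above the bench; origin on its axis at the height of the beaker's rim (90 mm).
- ring: bystander: loose steel setting ring lying flat, 48 mm outside, 28 mm inside, 18 mm high; origin under its centre.
- bottle: bystander: loose white plastic bottle, 64 mm in diameter, 170 mm high; origin under its centre.
- jar: bystander: loose amber glass jar, 60 mm in diameter, 75 mm high; origin under its centre.
- brush: bystander: loose brush lying flat, 170 mm long along its x axis.
There are look-alikes about, which are no part of the job. What is shaped like the gauge but orange or pink is not meant.

How it is judged:
By the outcome, as a careful person would: the job done as asked, in the order asked, and still so for the second after the job is handed in, with the robot touching nothing.
It also fails if it takes over 51 s, if anything falls off the work surface, if the arm or the gripper's body presses on something with over 40 N, if the wrist force passes 120 N, or if a joint passes its speed limit or range.

### The arm

A 6-joint arm with a two-finger parallel gripper is mounted at the origin on the work surface. World frame = base frame: x ahead of the robot, y to its left, z up, the work surface at z = 0. Lengths are in m, angles in degrees, forces in N, time in s.
With the tool pointing down it reaches from about 0.35 to 0.875 m from the base axis. Payload 4.2 kg.
Tool frame: the origin (TCP) lies at the very end of the fingers, on their centre line; the grasp point (between the pads) lies 19 mm behind it; z points along the fingers, y is the direction in which the jaws open and shut (so a half turn about z gives the same grasp; the last joint's range is limited). The gripper opens to 87 mm and grips with 3 to 60 N. Pads are 19 mm wide; open, the fingers measure 117 mm over their backs; the gripper's body (75 mm by 190 mm) begins 51 mm behind the grasp point.
Start: joints at [87.353, 22.042, 0.453, 0, -68.411, -14.817], TCP at [0.188, 0.596, 0.223] pointing down, gripper open.
Joint ranges: [-179.83, 179.83], [-69.29, 118.12], [-61.27, 80.66], [-181.25, 117.63], [-171.15, -9.14], [-177.46, 177.46]. Speed limits (degrees/s): [159.86, 159.86, 180, 180, 180, 180].

### API

Orientations are given as a 3x3 rotation matrix whose columns are the frame's x, y, z axes.
In Python, from station import r, imaging gives the robot as it stands. The module is installed in compiled form; this text tells all that it offers.
- The arm moves only by the tool move_arm, never from a script. Its argument "motion" is one flat list of numbers, 7 for each row, row after row: the shift along the tool's x, y, z in units of 40 mm (1.0 is 40 mm), then the turn, a rotation vector about the tool's x, y, z in units of 5 degrees (1.0 is 5 degrees), then the gripper's target within -1 to 1 (shut at 1, half-way at 0, fully open at -1). In form: [dx, dy, dz, wx, wy, wz, gripper, dx, dy, dz, wx, wy, wz, gripper, ...]. A call has 1 to 20 rows; each row is the pose to reach, as a shift and turn from the pose measured when the call began, along the tool's axes at that moment; what a row does not reach only later rows make up. A row lasts 1/12 s, in which the tool goes at most 41.7 mm and 7.16 degrees, less where a joint would pass 70% of its speed; a pose out of reach is approached as far as the arm can. A call with a gripper value outside its range is refused whole. The fingers move at their own pace and stop on an object; the grip force is fixed at half the most. Time passes only in rows, so rows that repeat a pose let the fingers close. It gives the time, the measured TCP pose, the force and the opening at its end, in the units of the state.
- r.sense(): the state, without advancing time (a new reading comes with each control period).
- imaging.capture(name): name is "scene" or "top"; returns the picture (420x560x3 uint8, blue, green, red); there is no depth.
- imaging.camera_params(name): a dict with "intrinsics" (3x3 intrinsics, pixels), "world_from_camera" (4x4, takes a point from camera to world coordinates). Camera axes: x right, y down, z forward; pixel columns grow to the right and rows downward; lengths in m; the calibration is good to about 2 mm. A picture is of the moment at which its call begins. camera_params takes no time and is no camera call.
- r.finish_job(): hands the job in, once; it reports no verdict.
The state is a dict: "time_s": time; "joints": joint angles; "joint_velocities": joint speeds; "effort": joint torques, N m; "tcp_pos": TCP position; "ee_rot": TCP orientation; "wrist_force": force on the tool from outside, world axes, zero at the start; "moment": the same for the moment, N m; "gripper_width": opening from 0.0 (shut) to 1.0 (fully open).
Only numpy, scipy, OpenCV 4.12 (cv2) and the standard library are available. Lean on these libraries where they do the work, as an engineer would, in place of code of your own. Each camera call takes 0.05 s, during which the arm holds its last target.

## Working session

There is one attempt and no reset: what is moved stays moved. The work goes in short steps, Python scripts to look and compute and a tool call to move; the robot and the scene stay as the last step left them, time stands still between calls to the robot, and variables do not carry over. Pictures are saved under pics/ and viewed, and the job is handed in when it is done.

Besides the shell and the picture viewer there is one more tool, called after ">>>" as name(argument=value, ...), one argument or row to a line, values as JSON. move_arm: Moves the arm, as the interface text tells. Its arguments: {"type":"object","properties":{"motion":{"type":"array","items":{"type":"number"}}},"required":["motion"]}

```bash
mkdir -p pics; python3 - <<'E'
from station import r, imaging
import cv2, numpy as np
for n in ("scene","top"):
    im=imaging.capture(n); cv2.imwrite(f"pics/{n}0.png",im)
    p=imaging.camera_params(n); print(n,np.round(p["intrinsics"],1).tolist(),np.round(p["world_from_camera"],4).tolist())
s=r.sense(); print(s)
E
```

```text
scene [[481.5, 0.0, 274.5], [0.0, 481.5, 210.9], [0.0, 0.0, 1.0]] [[0.4525, 0.5484, -0.7032, 1.2884], [0.8916, -0.2913, 0.3466, -0.3175], [-0.0148, -0.7838, -0.6208, 0.7702], [0.0, 0.0, 0.0, 1.0]]
top [[406.4, 0.0, 278.7], [0.0, 406.4, 206.3], [0.0, 0.0, 1.0]] [[-0.0195, -0.977, 0.2124, 0.3307], [-0.9998, 0.0196, -0.0018, 0.0486], [-0.0024, -0.2124, -0.9772, 1.0413], [0.0, 0.0, 0.0, 1.0]]
{'time_s': 0.1, 'joints': array([ 8.73528825e+01,  2.20873385e+01,  3.88761746e-01, -2.43468494e-02,
       -6.84105650e+01, -1.48171980e+01]), 'joint_velocities': array([ 0.01694493, -0.07598024,  0.13179753,  0.07257347,  0.15884193,
       -0.02485873]), 'effort': array([-1.39163069e-03, -3.91686845e+01,  1.87936306e+01,  4.23197553e+00,
        1.34774734e-02, -6.94313667e-05]), 'tcp_pos': array([0.18739084, 0.59569764, 0.22156902]), 'ee_rot': array([[ 9.53857026e-01, -3.00260790e-01, -4.82674169e-04],
       [-3.00261159e-01, -9.53855170e-01, -1.88456973e-03],
       [ 1.05461144e-04,  1.94253838e-03, -9.99998108e-01]]), 'wrist_force': array([0.23847937, 0.1090653 , 0.10658097]), 'moment': array([ 0.00015343, -0.01090246,  0.00236265]), 'gripper_width': 1.0028957632024296}
```

View pics/scene0.png

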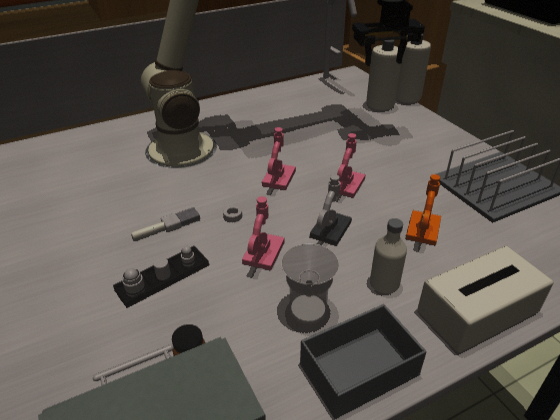

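View pics/top0.png

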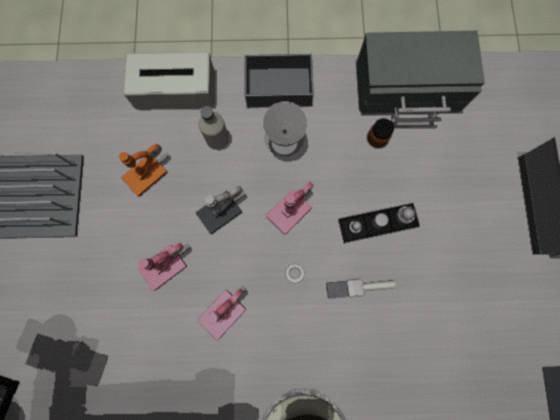

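The scene view shows the tray with the large ball at about (132,275), the plug at (161,266) and the small ball at (187,252). In the top view they are at (406,212), (381,219) and (356,226). The chrome gauge is at scene (333,185) and top (212,203). The look-alikes are pink at scene (278,135), (350,143) and (262,205), and orange at (433,185). Next I'll check close crops.

```bash
python3 - <<'E'
import cv2, numpy as np
s=cv2.imread("pics/scene0.png"); t=cv2.imread("pics/top0.png")
def c(im,x,y,w,h,k): return cv2.resize(im[y:y+h,x:x+w],(w*k,h*k),interpolation=cv2.INTER_CUBIC)
a=c(s,110,235,100,75,4); b=c(s,300,165,100,75,4); d=c(t,330,190,100,75,4); e=c(t,180,165,100,75,4)
cv2.imwrite("pics/crop0.png",np.clip(np.vstack([np.hstack([a,b]),np.hstack([d,e])])*1.3,0,255).astype(np.uint8))
E
```

```text
(no output)
```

View pics/crop0.png

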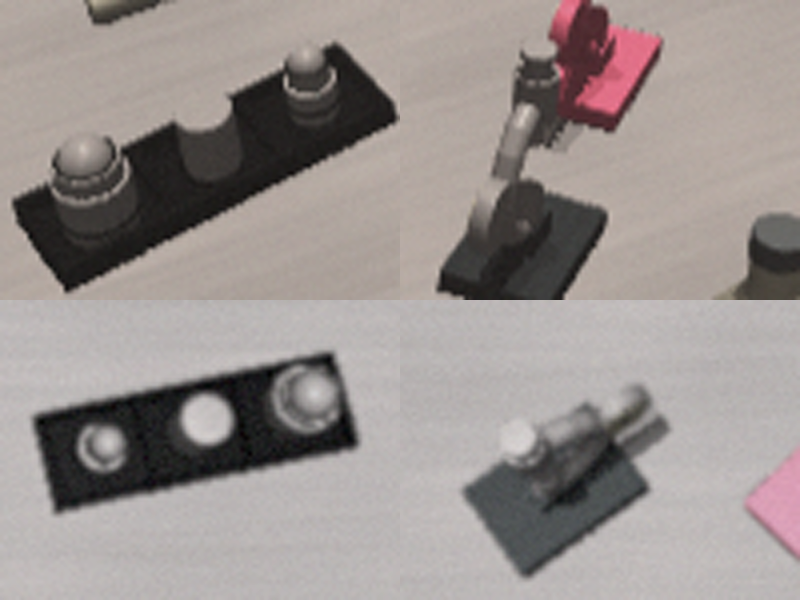

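```bash
cat > h.py <<'E'
from station import r, imaging
import cv2, numpy as np
P={n:imaging.camera_params(n) for n in ("scene","top")}
def ray(n,u,v):
    K=P[n]["intrinsics"];T=np.array(P[n]["world_from_camera"]);d=T[:3,:3]@np.linalg.solve(K,[u,v,1.]);return T[:3,3],d/np.linalg.norm(d)
def plane(n,u,v,z):
    o,d=ray(n,u,v);return o+d*(z-o[2])/d[2]
def proj(n,p):
    T=np.linalg.inv(P[n]["world_from_camera"]);q=P[n]["intrinsics"]@(T[:3,:3]@p+T[:3,3]);return q[:2]/q[2]
def tri(a,b):
    A=np.zeros((3,3));B=np.zeros(3)
    for o,d in (a,b):
        M=np.eye(3)-np.outer(d,d);A+=M;B+=M@o
    return np.linalg.solve(A,B)
E
python3 - <<'E'
from h import *
C={"large":((131.1,274.9),(408.6,212.9),.049),"small":((186.4,251.1),(355.9,225.9),.041),"cap":((334.1,176.4),(209.6,199.6),.156)}
for k,(s,t,z) in C.items():
    print(k,plane("scene",*s,z).round(4),plane("top",*t,z).round(4),tri(ray("scene",*s),ray("top",*t)).round(4))
# tray: outline from top at z=.016, dark mask
t=cv2.imread("pics/top0.png");m=(t.max(2)<60).astype(np.uint8);m[:190]=0;m[250:]=0;m[:,:330]=0;m[:,430:]=0
m=cv2.morphologyEx(m,cv2.MORPH_CLOSE,np.ones((15,15)))
(c,_)=cv2.findContours(m,0,2);c=max(c,key=cv2.contourArea);b=cv2.minAreaRect(c);print(b)
bx=cv2.boxPoints(b);w=np.array([plane("top",*p,.012) for p in bx]);print(w.round(4),np.linalg.norm(np.diff(w,axis=0),axis=1),w.mean(0))
o=w.mean(0);e=np.diff(w,axis=0);e=max(e,key=np.linalg.norm);e/=np.linalg.norm(e);print(e)
for k in(-.065,0,.065):print((o+k*e).round(4))
E
```

```text
large [ 0.5229 -0.2751  0.049 ] [ 0.5231 -0.2761  0.049 ] [ 0.5231 -0.2756  0.0494]
small [ 0.499  -0.1478  0.041 ] [ 0.4943 -0.1447  0.041 ] [ 0.4948 -0.1462  0.0368]
cap [0.5444 0.2005 0.156 ] [0.5416 0.2012 0.156 ] [0.5421 0.2018 0.1542]
((378.5144348144531, 222.366455078125), (24.132007598876953, 77.06947326660156), 77.7352294921875)
[[ 0.5185 -0.1061  0.012 ]
 [ 0.5578 -0.3036  0.012 ]
 [ 0.4956 -0.3112  0.012 ]
 [ 0.4574 -0.116   0.012 ]] [0.20139324 0.06259529 0.19885831] [ 0.50733143 -0.20924798  0.012     ]
[ 0.19491825 -0.98081949  0.        ]
[ 0.4947 -0.1455  0.012 ]
[ 0.5073 -0.2092  0.012 ]
[ 0.52  -0.273  0.012]
```

>>> move_arm(
  motion=[0.7, 0.7, -0.3, 0, 0, 0, 1, 1.4, 1.4, -0.6, 0, 0, 0, 1, 2.1, 2.1, -0.7, 0, 0, 0, 1, 2.8, 2.8, -0.7, 0, 0, 0, 1, 3.5, 3.5, -0.7, 0, 0, 0, 1, 4.2, 4.2, -0.7, 0, 0, 0, 1, 4.9, 4.9, -0.7, 0, 0, 0, 1, 5.6, 5.6, -0.7, 0, 0, 0, 1, 6.3, 6.3, -0.7, 0, 0, 0, 1, 7, 7, -0.7, 0, 0, 0, 1, 7.7, 7.7, -0.7, 0, 0, 0, 1, 8.4, 8.4, -0.7, 0, 0, 0, 1, 8.9, 8.9, -0.7, 0, 0, 0, 1, 8.9, 8.9, -0.7, 0, 0, 0, 1, 8.9, 8.9, -0.7, 0, 0, 0, 1],
)

```text
time_s: 1.35
tcp_pos: [0.4202, 0.1479, 0.2499]
ee_rot: [[0.953, -0.304, -0.001], [-0.304, -0.953, -0.002], [-0.001, 0.002, -1.0]]
wrist_force: [0.1, -0.0, 0.2]
gripper_width: 0.024
```

```bash
cat >> h.py <<'E'
def st(target=None):
    s=r.sense();print("t",round(s["time_s"],2),"tcp",s["tcp_pos"].round(4),"F",s["wrist_force"].round(2),"w",round(s["gripper_width"],3),"j",s["joints"].round(1),"qdmax",abs(s["joint_velocities"]).max().round(2))
    print("z axis",s["ee_rot"][:,2].round(4))
    if target is not None: print("units",(s["ee_rot"].T@(np.array(target)-s["tcp_pos"])/.04).round(3))
E
python3 - <<'E'
from h import *
st((.5225,-.2748,.12))
E
```

```text
t 1.35 tcp [0.4202 0.1479 0.2499] F [ 0.07 -0.04  0.24] w 0.024 j [ 40.4   3.  -20.5   0.1 -66.6  31.9] qdmax 2.63
z axis [-0.0013 -0.0022 -1.    ]
units [5.646 9.284 3.268]
```

>>> move_arm(
  motion=[0.45, 0.75, 0, 0, 0, 0, 1, 0.9, 1.5, 0, 0, 0, 0, 1, 1.35, 2.25, 0, 0, 0, 0, 1, 1.8, 3, 0, 0, 0, 0, 1, 2.25, 3.7, 0, 0, 0, 0, 1, 2.7, 4.4, 0, 0, 0, 0, 1, 3.15, 5.2, 0, 0, 0, 0, 1, 3.6, 5.9, 0, 0, 0, 0, 1, 4.05, 6.7, 0.3, 0, 0, 0, 1, 4.5, 7.4, 0.6, 0, 0, 0, 1, 4.95, 8.15, 1, 0, 0, 0, 1, 5.4, 8.9, 1.5, 0, 0, 0, 1, 5.65, 9.28, 2.1, 0, 0, 0, 1, 5.65, 9.28, 2.7, 0, 0, 0, 1, 5.65, 9.28, 3.27, 0, 0, 0, 1, 5.65, 9.28, 3.27, 0, 0, 0, 1, 5.65, 9.28, 3.27, 0, 0, 0, 1],
)

```text
time_s: 2.77
tcp_pos: [0.5225, -0.2737, 0.1189]
ee_rot: [[0.953, -0.302, -0.005], [-0.302, -0.953, -0.002], [-0.004, 0.003, -1.0]]
wrist_force: [0.4, -0.3, 0.8]
gripper_width: 0.006
```

```bash
python3 - <<'E'
from h import *
st((.5225,-.2748,.072))
a=imaging.capture("scene");b=imaging.capture("top")
k=5
A=cv2.resize(a[220:320,90:170],None,fx=k,fy=k,interpolation=2);B=cv2.resize(b[160:260,360:440],None,fx=k,fy=k,interpolation=2)
cv2.imwrite("pics/c1.png",np.hstack([A,B]))
s=r.sense();print(proj("scene",s["tcp_pos"]),proj("top",s["tcp_pos"]))
E
```

```text
t 2.77 tcp [ 0.5225 -0.2737  0.1189] F [ 0.39 -0.3   0.79] w 0.006 j [-11.9  24.  -12.6   0.2 -53.6  84.2] qdmax 2.86
z axis [-0.0046 -0.0017 -1.    ]
units [0.012 0.022 1.172]
[124.37927967 249.51298642] [417.47815795 206.29053535]
```

View pics/c1.png

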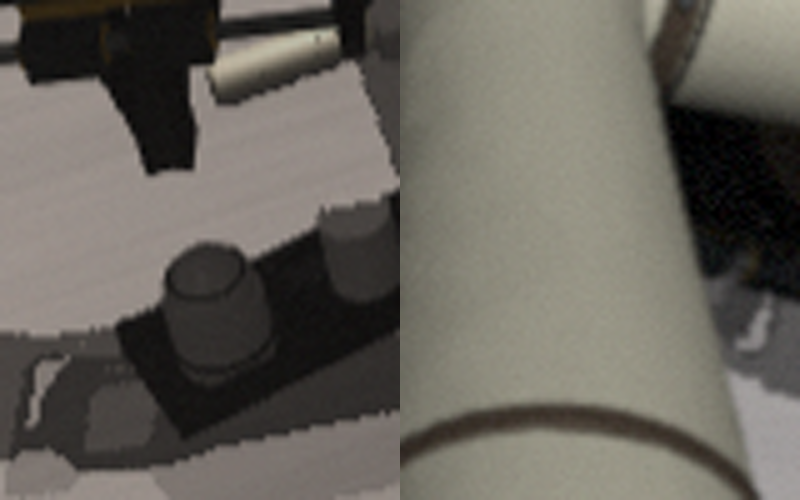

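>>> move_arm(
  motion=[0, 0.02, 0.4, 0, 0, 0, 1, 0, 0.02, 0.8, 0, 0, 0, 1, 0, 0.02, 1.0, 0, 0, 0, 1, 0, 0.02, 1.17, 0, 0, 0, 1, 0, 0.02, 1.17, 0, 0, 0, 1, 0, 0.02, 1.17, 0, 0, 0, 1, 0, 0.02, 1.17, 0, 0, 0, 1],
)

```text
time_s: 3.45
tcp_pos: [0.5248, -0.2754, 0.0758]
ee_rot: [[0.954, -0.301, 0.003], [-0.301, -0.954, -0.004], [0.004, 0.003, -1.0]]
wrist_force: [0.1, 0.4, 0.3]
gripper_width: 0.004
```

```bash
cat > look.py <<'E'
from h import *
import sys
x,y,w,h,k=map(int,sys.argv[2:7]);st(eval(sys.argv[7]) if len(sys.argv)>7 else None)
a=imaging.capture("scene");cv2.imwrite(f"pics/{sys.argv[1]}.png",np.clip(1.3*cv2.resize(a[y:y+h,x:x+w],None,fx=k,fy=k,interpolation=2).astype(float),0,255).astype(np.uint8))
E
python3 look.py c2 90 220 100 90 6 "(.5225,-.2748,.06)"
```

```text
t 3.45 tcp [ 0.5248 -0.2754  0.0758] F [0.08 0.42 0.3 ] w 0.004 j [-11.9  26.9 -15.2   0.3 -47.7  84.2] qdmax 0.19
z axis [ 0.0031 -0.0041 -1.    ]
units [-0.061  0.003  0.396]
```

View pics/c2.png

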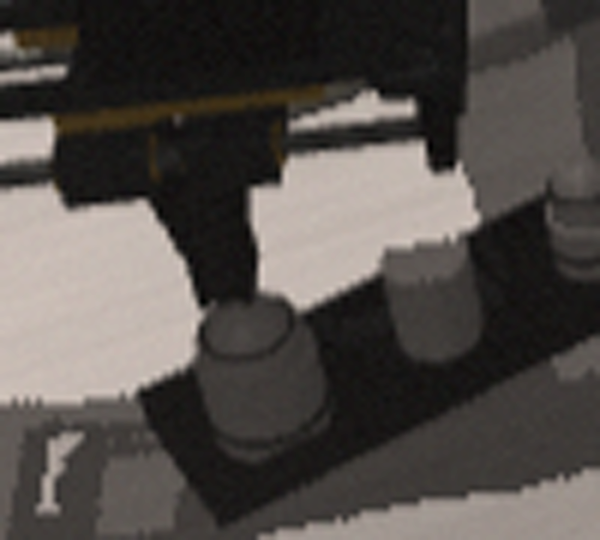

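```bash
python3 - <<'E'
from h import *
a=imaging.capture("scene");cv2.imwrite("pics/f2.png",np.clip(1.5*cv2.resize(a[60:330,40:310],None,fx=2.2,fy=2.2,interpolation=2).astype(float),0,255).astype(np.uint8))
st((.5225,-.2748,.06))
E
```

```text
t 3.55 tcp [ 0.5246 -0.2754  0.0757] F [-0.7  -0.04  0.19] w 0.005 j [-11.9  26.9 -15.2   0.2 -47.7  84.2] qdmax 0.24
z axis [ 0.003  -0.0039 -1.    ]
units [-0.056  0.002  0.392]
```

View pics/f2.png

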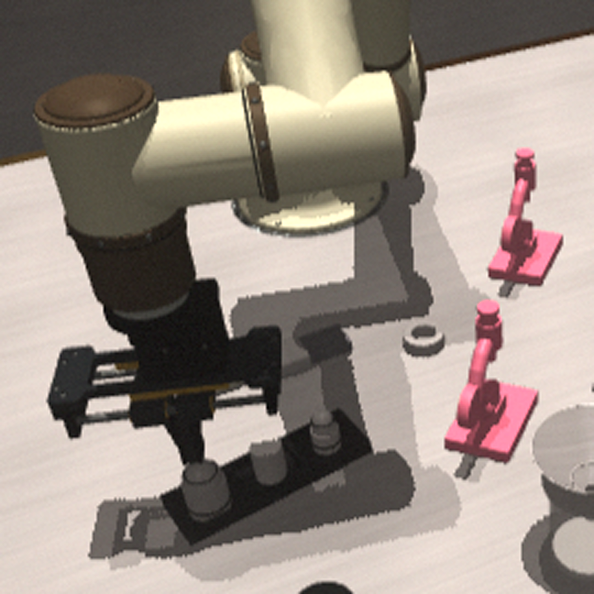

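>>> move_arm(
  motion=[-0.05, 0, 0.1, 0, 0, 0, 1, -0.05, 0, 0.2, 0, 0, 0, 1, -0.05, 0, 0.3, 0, 0, 0, 1, -0.05, 0, 0.3, 0, 0, 0, 1, -0.05, 0, 0.3, 0, 0, 0, 1, -0.05, 0, 0.3, 0, 0, 0, 1],
)

```text
time_s: 4.05
tcp_pos: [0.5227, -0.2748, 0.0639]
ee_rot: [[0.953, -0.302, 0.003], [-0.302, -0.953, -0.004], [0.004, 0.003, -1.0]]
wrist_force: [-0.1, 1.1, 3.0]
gripper_width: 0.005
```

```bash
python3 look.py c3 90 220 100 90 6 "(.5225,-.2748,.06)"; python3 -c "
from h import *
st()"
```

```text
t 4.05 tcp [ 0.5227 -0.2748  0.0639] F [-0.05  1.1   2.98] w 0.005 j [-11.9  27.6 -16.1   0.3 -46.1  84.2] qdmax 0.24
z axis [ 0.0027 -0.004  -1.    ]
units [-0.005  0.     0.097]
t 4.1 tcp [ 0.5227 -0.2748  0.0639] F [-0.42  0.42  2.81] w 0.009 j [-11.9  27.6 -16.1   0.3 -46.1  84.2] qdmax 0.26
z axis [ 0.0028 -0.004  -1.    ]
```

View pics/c3.png

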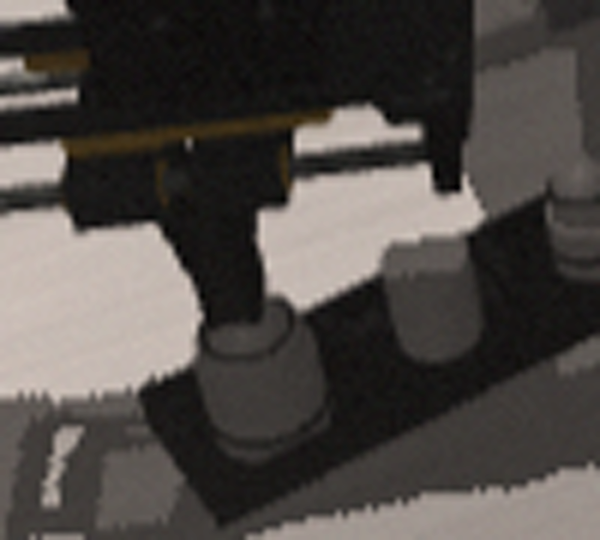

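>>> move_arm(
  motion=[0, 0, 0.03, 0, 0, 0, 1, 0, 0, 0.06, 0, 0, 0, 1, 0, 0, 0.08, 0, 0, 0, 1, 0, 0, 0.08, 0, 0, 0, 1, 0, 0, 0.08, 0, 0, 0, 1],
)

```text
time_s: 4.52
tcp_pos: [0.5228, -0.2749, 0.0611]
ee_rot: [[0.953, -0.301, 0.003], [-0.301, -0.953, -0.004], [0.004, 0.003, -1.0]]
wrist_force: [-0.6, 1.0, 5.5]
gripper_width: 0.007
```

```bash
python3 look.py c4 90 220 100 90 6 "(.5225,-.2748,.06)"; python3 -c "
from h import *
st()"
```

```text
t 4.52 tcp [ 0.5228 -0.2749  0.0611] F [-0.59  1.02  5.45] w 0.007 j [-11.9  27.8 -16.3   0.3 -45.7  84.2] qdmax 0.11
z axis [ 0.0029 -0.0042 -1.    ]
units [-0.007 -0.     0.027]
t 4.57 tcp [ 0.5228 -0.2748  0.0611] F [-0.77  1.09  5.92] w 0.004 j [-11.9  27.8 -16.3   0.3 -45.7  84.2] qdmax 0.16
z axis [ 0.003  -0.0042 -1.    ]
```

View pics/c4.png

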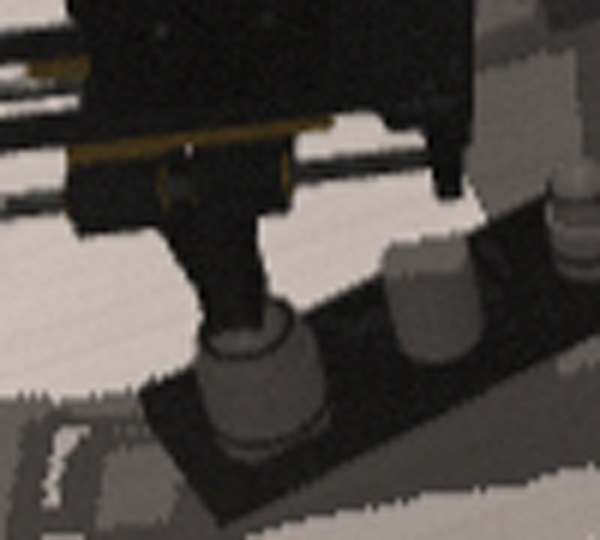

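The wrist now reads about 5.6 N, a dip of roughly 3 mm. I'll press about 1 mm more and then release.

>>> move_arm(
  motion=[0, 0, 0.03, 0, 0, 0, 1, 0, 0, 0.03, 0, 0, 0, 1, 0, 0, 0.03, 0, 0, 0, 1],
)

```text
time_s: 4.82
tcp_pos: [0.5228, -0.2749, 0.0605]
ee_rot: [[0.954, -0.301, 0.003], [-0.301, -0.954, -0.004], [0.004, 0.003, -1.0]]
wrist_force: [-2.0, 1.3, 6.2]
gripper_width: 0.003
```

>>> move_arm(
  motion=[0, 0, -0.05, 0, 0, 0, 1, 0, 0, -0.15, 0, 0, 0, 1, 0, 0, -0.4, 0, 0, 0, 1, 0, 0, -0.8, 0, 0, 0, 1, 0, 0, -1.2, 0, 0, 0, 1, 0, 0, -1.5, 0, 0, 0, 1, 0, 0, -1.5, 0, 0, 0, 1, 0, 0, -1.5, 0, 0, 0, 1],
)

```text
time_s: 5.48
tcp_pos: [0.5229, -0.2746, 0.121]
ee_rot: [[0.953, -0.301, 0.005], [-0.301, -0.954, -0.004], [0.006, 0.003, -1.0]]
wrist_force: [-0.7, -0.5, -0.4]
gripper_width: 0.009
```

```bash
python3 look.py c5 90 220 120 90 6 "(.4955,-.1458,.110)"
```

```text
t 5.48 tcp [ 0.5229 -0.2746  0.121 ] F [-0.72 -0.47 -0.36] w 0.009 j [-11.9  23.7 -12.8   0.2 -53.2  84.2] qdmax 1.65
z axis [ 0.0047 -0.0044 -1.    ]
units [-1.625 -2.865  0.258]
```

View pics/c5.png

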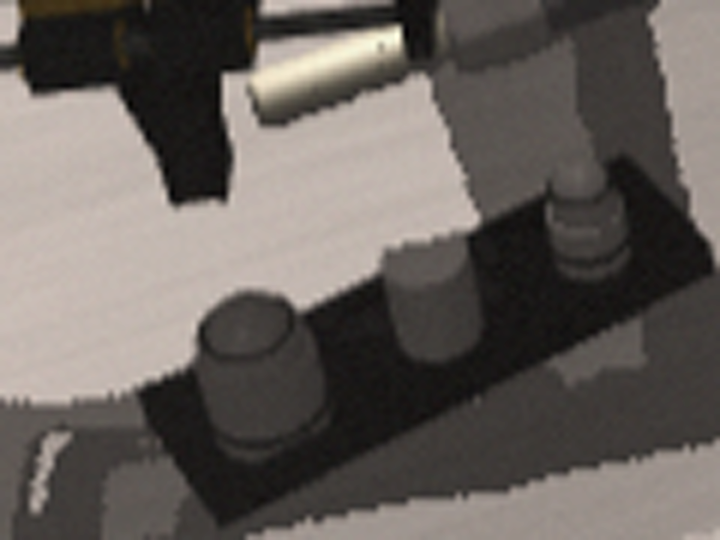

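>>> move_arm(
  motion=[-0.4, -0.7, 0, 0, 0, 0, 1, -0.8, -1.4, 0, 0, 0, 0, 1, -1.2, -2.1, 0, 0, 0, 0, 1, -1.62, -2.87, 0, 0, 0, 0, 1, -1.62, -2.87, 0.3, 0, 0, 0, 1, -1.62, -2.87, 0.6, 0, 0, 0, 1, -1.62, -2.87, 0.9, 0, 0, 0, 1, -1.62, -2.87, 1.2, 0, 0, 0, 1, -1.62, -2.87, 1.4, 0, 0, 0, 1, -1.62, -2.87, 1.4, 0, 0, 0, 1, -1.62, -2.87, 1.4, 0, 0, 0, 1, -1.62, -2.87, 1.4, 0, 0, 0, 1],
)

```text
time_s: 6.53
tcp_pos: [0.4955, -0.1458, 0.0637]
ee_rot: [[0.953, -0.302, 0.003], [-0.302, -0.953, -0.004], [0.004, 0.003, -1.0]]
wrist_force: [-0.6, -0.5, 0.3]
gripper_width: 0.005
```

```bash
python3 look.py c6 110 200 120 90 6 "(.4955,-.1458,.053)"; python3 -c "
from h import *
st();s=r.sense();print((proj('scene',s['tcp_pos'])-[110,200])*6,(proj('scene',np.array([.4955,-.1458,.052]))-[110,200])*6)"
```

```text
t 6.53 tcp [ 0.4955 -0.1458  0.0637] F [-0.57 -0.54  0.26] w 0.005 j [  1.8  21.8 -26.7   0.3 -41.4  70.4] qdmax 0.66
z axis [ 0.003  -0.0039 -1.    ]
units [-0.001 -0.     0.267]
t 6.58 tcp [ 0.4957 -0.1458  0.064 ] F [-0.07  0.23  0.06] w 0.008 j [  1.8  21.7 -26.7   0.3 -41.4  70.4] qdmax 0.44
z axis [ 0.0037 -0.0039 -1.    ]
[452.51343581 253.2633493 ] [456.5364865  277.19299615]
```

View pics/c6.png

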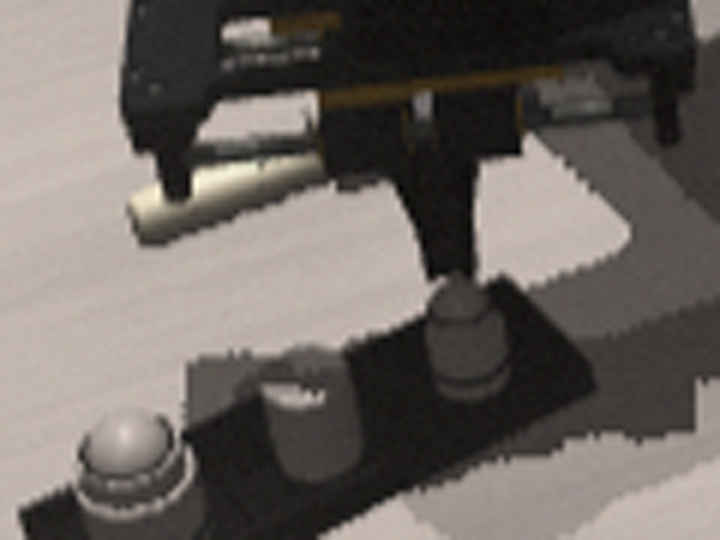

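The large ball is back up, lit at (125,445) in the crop. The tip at (452,270) is directly over the small ball at (460,295).

>>> move_arm(
  motion=[0, 0, 0.1, 0, 0, 0, 1, 0, 0, 0.2, 0, 0, 0, 1, 0, 0, 0.28, 0, 0, 0, 1, 0, 0, 0.28, 0, 0, 0, 1, 0, 0, 0.28, 0, 0, 0, 1, 0, 0, 0.28, 0, 0, 0, 1],
)

```text
time_s: 7.08
tcp_pos: [0.4956, -0.1458, 0.0527]
ee_rot: [[0.953, -0.302, 0.003], [-0.302, -0.953, -0.004], [0.004, 0.003, -1.0]]
wrist_force: [0.1, 0.3, -0.1]
gripper_width: -0.0
```

```bash
python3 -c "
from h import *
st((.4955,-.1458,.052))"
```

```text
t 7.08 tcp [ 0.4956 -0.1458  0.0527] F [ 0.06  0.31 -0.11] w -0.0 j [  1.8  22.7 -27.3   0.4 -39.8  70.4] qdmax 0.09
z axis [ 0.0034 -0.0039 -1.    ]
units [-0.003  0.     0.018]
```

>>> move_arm(
  motion=[0, 0, 0.03, 0, 0, 0, 1, 0, 0, 0.06, 0, 0, 0, 1, 0, 0, 0.08, 0, 0, 0, 1, 0, 0, 0.08, 0, 0, 0, 1, 0, 0, 0.08, 0, 0, 0, 1],
)

```text
time_s: 7.5
tcp_pos: [0.4958, -0.1458, 0.0499]
ee_rot: [[0.953, -0.301, 0.004], [-0.301, -0.953, -0.004], [0.005, 0.003, -1.0]]
wrist_force: [-0.6, 0.9, 4.5]
gripper_width: 0.009
```

```bash
python3 look.py c7 110 200 120 90 6 "(.4955,-.1458,.048)"; python3 -c "
from h import *
st()"
```

```text
t 7.5 tcp [ 0.4958 -0.1458  0.0499] F [-0.62  0.94  4.53] w 0.009 j [  1.8  23.  -27.5   0.4 -39.4  70.4] qdmax 0.1
z axis [ 0.0039 -0.004  -1.    ]
units [-0.008  0.001  0.046]
t 7.55 tcp [ 0.4958 -0.1458  0.0498] F [-0.82 -0.28  5.11] w 0.006 j [  1.8  23.  -27.5   0.4 -39.4  70.4] qdmax 0.12
z axis [ 0.0039 -0.004  -1.    ]
```

View pics/c7.png

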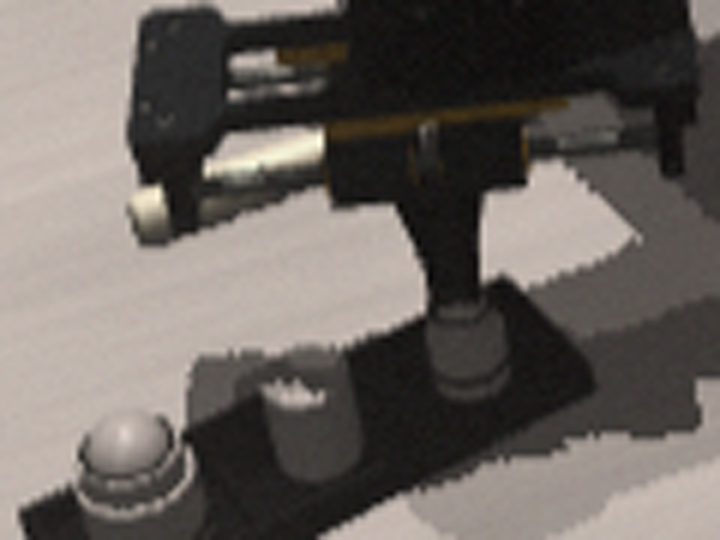

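>>> move_arm(
  motion=[0, 0, 0.03, 0, 0, 0, 1, 0, 0, 0.06, 0, 0, 0, 1, 0, 0, 0.06, 0, 0, 0, 1, 0, 0, 0.06, 0, 0, 0, 1],
)

```text
time_s: 7.88
tcp_pos: [0.4959, -0.1459, 0.0478]
ee_rot: [[0.954, -0.301, 0.004], [-0.301, -0.954, -0.004], [0.005, 0.003, -1.0]]
wrist_force: [-1.6, 0.5, 6.7]
gripper_width: 0.0
```

>>> move_arm(
  motion=[0, 0, -0.05, 0, 0, 0, 1, 0, 0, -0.15, 0, 0, 0, 1, 0, 0, -0.4, 0, 0, 0, 1, 0, 0, -0.8, 0, 0, 0, 1, 0, 0, -1.4, 0, 0, 0, 1, 0, 0, -2, 0, 0, 0, 1, 0, 0, -2.6, 0, 0, 0, 1, 0, 0, -3.2, 0, 0, 0, 1, 0, 0, -3.8, 0, 0, 0, 1, 0, 0, -4.2, 0, 0, 0, 1, 0, 0, -4.2, 0, 0, 0, 1, 0, 0, -4.2, 0, 0, 0, 1],
)

```text
time_s: 8.88
tcp_pos: [0.4953, -0.145, 0.2166]
ee_rot: [[0.953, -0.301, 0.006], [-0.301, -0.953, -0.004], [0.007, 0.002, -1.0]]
wrist_force: [-0.4, 0.6, -0.7]
gripper_width: 0.005
```

```bash
python3 look.py c8 110 200 120 90 6 "(.5425,.201,.21)"
```

```text
t 8.88 tcp [ 0.4953 -0.145   0.2166] F [-0.42  0.55 -0.74] w 0.005 j [  1.9  11.5 -15.5   0.2 -62.6  70.5] qdmax 2.35
z axis [ 0.006  -0.0036 -1.    ]
units [-1.483 -8.604  0.141]
```

View pics/c8.png

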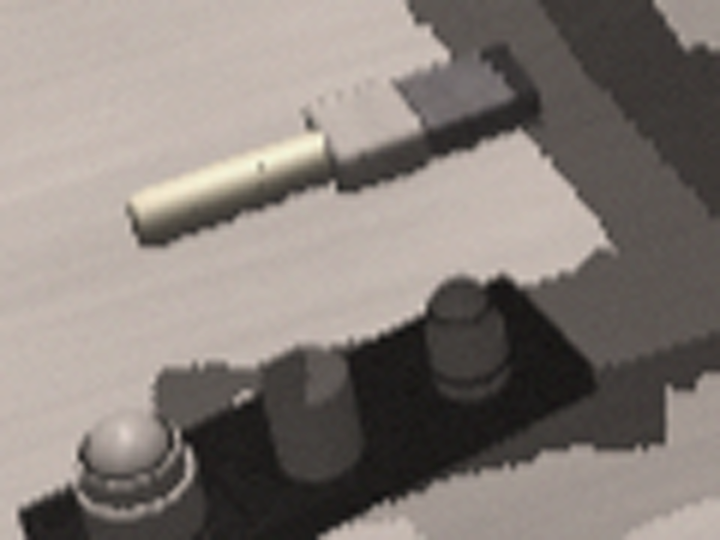

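Both balls are back up. Next is the gauge.

>>> move_arm(
  motion=[-0.14, -0.8, -0.3, 0, 0, 0, 1, -0.28, -1.6, -0.5, 0, 0, 0, 1, -0.41, -2.4, -0.5, 0, 0, 0, 1, -0.55, -3.2, -0.5, 0, 0, 0, 1, -0.69, -4, -0.5, 0, 0, 0, 1, -0.83, -4.8, -0.5, 0, 0, 0, 1, -0.96, -5.6, -0.5, 0, 0, 0, 1, -1.1, -6.4, -0.5, 0, 0, 0, 1, -1.24, -7.2, -0.5, 0, 0, 0, 1, -1.38, -8, -0.3, 0, 0, 0, 1, -1.48, -8.6, -0.1, 0, 0, 0, 1, -1.48, -8.6, 0.15, 0, 0, 0, 1, -1.48, -8.6, 0.15, 0, 0, 0, 1, -1.48, -8.6, 0.15, 0, 0, 0, 1],
)

```text
time_s: 10.1
tcp_pos: [0.5409, 0.2, 0.2064]
ee_rot: [[0.953, -0.302, -0.001], [-0.302, -0.953, -0.006], [0.001, 0.006, -1.0]]
wrist_force: [0.1, -0.9, 0.2]
gripper_width: 0.005
```

```bash
python3 look.py c9 270 110 120 90 6 "(.5425,.201,.166)"; python3 -c "
from h import *
s=r.sense();f=lambda p:((proj('scene',np.array(p))-[270,110])*6).round();print(f(s['tcp_pos']),f([.5425,.201,.156]))"
```

```text
t 10.1 tcp [0.5409 0.2    0.2064] F [ 0.13 -0.88  0.15] w 0.005 j [ 36.5  18.1  -7.9   0.3 -64.2  35.8] qdmax 1.62
z axis [-6.0e-04 -6.1e-03 -1.0e+00]
units [ 0.029 -0.042  1.009]
[388. 278.] [383. 396.]
```

View pics/c9.png

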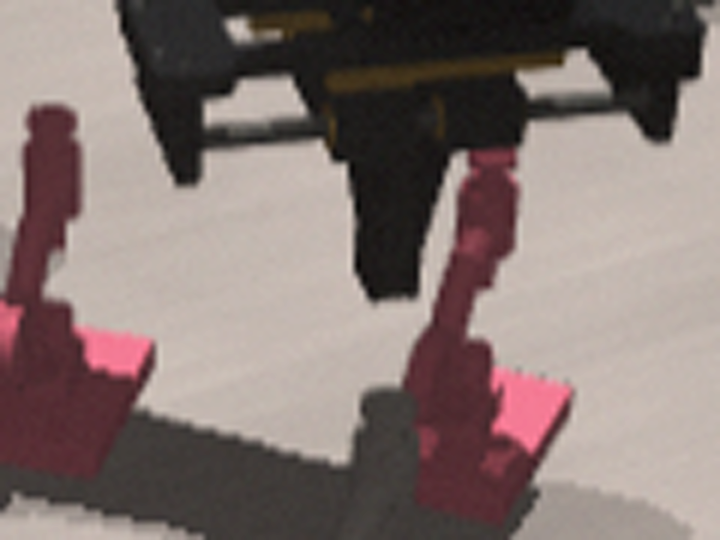

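>>> move_arm(
  motion=[0.03, -0.03, 0.3, 0, 0, 0, 1, 0.03, -0.03, 0.6, 0, 0, 0, 1, 0.03, -0.03, 0.9, 0, 0, 0, 1, 0.03, -0.03, 1.1, 0, 0, 0, 1, 0.03, -0.03, 1.1, 0, 0, 0, 1, 0.03, -0.03, 1.1, 0, 0, 0, 1, 0.03, -0.03, 1.1, 0, 0, 0, 1],
)

```text
time_s: 10.73
tcp_pos: [0.5437, 0.2003, 0.1645]
ee_rot: [[0.953, -0.302, 0.003], [-0.302, -0.953, -0.004], [0.004, 0.003, -1.0]]
wrist_force: [1.3, 0.2, 0.1]
gripper_width: 0.004
```

```bash
python3 look.py c10 270 110 120 90 6 "(.5425,.201,.156)"
```

```text
t 10.73 tcp [0.5437 0.2003 0.1645] F [1.33 0.18 0.09] w 0.004 j [ 36.4  20.3 -11.1   0.4 -58.5  35.8] qdmax 0.43
z axis [ 0.0031 -0.0042 -1.    ]
units [-0.034 -0.009  0.213]
```

View pics/c10.png

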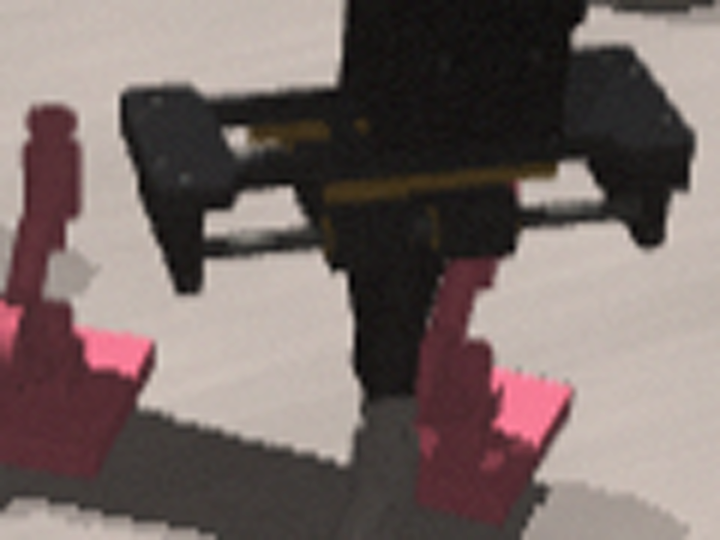

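>>> move_arm(
  motion=[-0.03, 0, 0.1, 0, 0, 0, 1, -0.03, 0, 0.2, 0, 0, 0, 1, -0.03, 0, 0.2, 0, 0, 0, 1, -0.03, 0, 0.2, 0, 0, 0, 1, -0.03, 0, 0.2, 0, 0, 0, 1],
)

```text
time_s: 11.2
tcp_pos: [0.5424, 0.2008, 0.1566]
ee_rot: [[0.953, -0.302, 0.003], [-0.302, -0.953, -0.004], [0.004, 0.003, -1.0]]
wrist_force: [-0.8, 0.3, 0.3]
gripper_width: 0.002
```

```bash
python3 -c "
from h import *
st((.5425,.201,.152))"
```

```text
t 11.2 tcp [0.5424 0.2008 0.1566] F [-0.76  0.34  0.26] w 0.002 j [ 36.5  20.7 -11.9   0.4 -57.5  35.7] qdmax 0.07
z axis [ 0.003  -0.0042 -1.    ]
units [-0.    -0.006  0.114]
```

>>> move_arm(
  motion=[0, 0, 0.03, 0, 0, 0, 1, 0, 0, 0.06, 0, 0, 0, 1, 0, 0, 0.08, 0, 0, 0, 1, 0, 0, 0.08, 0, 0, 0, 1, 0, 0, 0.08, 0, 0, 0, 1],
)

```text
time_s: 11.62
tcp_pos: [0.5425, 0.2008, 0.1539]
ee_rot: [[0.953, -0.302, 0.003], [-0.302, -0.953, -0.004], [0.004, 0.003, -1.0]]
wrist_force: [-2.7, -0.6, 5.2]
gripper_width: 0.006
```

```bash
python3 look.py c11 270 110 120 90 6 "(.5425,.201,.152)"
```

```text
t 11.62 tcp [0.5425 0.2008 0.1539] F [-2.72 -0.56  5.18] w 0.006 j [ 36.5  20.8 -12.1   0.4 -57.1  35.7] qdmax 0.09
z axis [ 0.0034 -0.0041 -1.    ]
units [-0.001 -0.005  0.047]
```

View pics/c11.png

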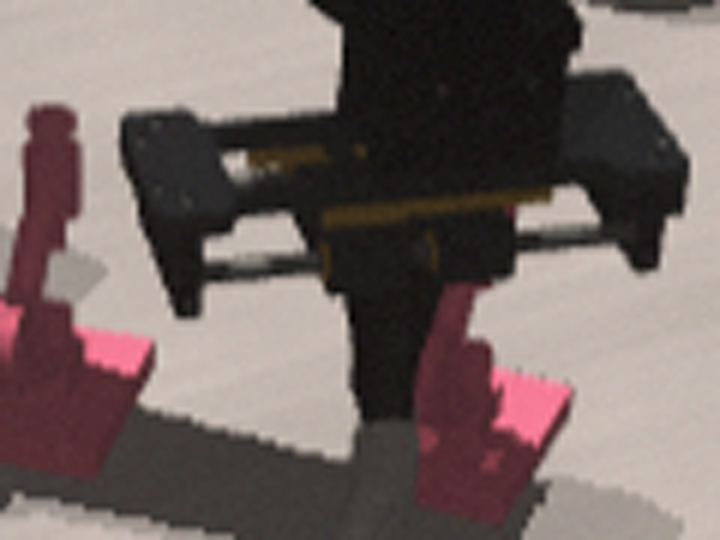

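>>> move_arm(
  motion=[0, 0, 0.03, 0, 0, 0, 1, 0, 0, 0.05, 0, 0, 0, 1, 0, 0, 0.05, 0, 0, 0, 1, 0, 0, 0.05, 0, 0, 0, 1],
)

```text
time_s: 12.0
tcp_pos: [0.5425, 0.2008, 0.1527]
ee_rot: [[0.953, -0.302, 0.004], [-0.302, -0.953, -0.004], [0.005, 0.003, -1.0]]
wrist_force: [-3.3, -0.1, 5.9]
gripper_width: 0.005
```

>>> move_arm(
  motion=[0, 0, -0.05, 0, 0, 0, 1, 0, 0, -0.15, 0, 0, 0, 1, 0, 0, -0.4, 0, 0, 0, 1, 0, 0, -0.8, 0, 0, 0, 1, 0, 0, -1.4, 0, 0, 0, 1, 0, 0, -2, 0, 0, 0, 1, 0, 0, -2.5, 0, 0, 0, 1, 0, 0, -2.5, 0, 0, 0, 1, 0, 0, -2.5, 0, 0, 0, 1],
)

```text
time_s: 12.75
tcp_pos: [0.5426, 0.2016, 0.2542]
ee_rot: [[0.953, -0.302, 0.006], [-0.302, -0.953, -0.002], [0.007, -0.0, -1.0]]
wrist_force: [-0.3, -0.8, -0.5]
gripper_width: 0.005
```

```bash
python3 look.py c12 270 110 120 90 6 "(.3,.35,.25)"
```

```text
t 12.75 tcp [0.5426 0.2016 0.2542] F [-0.3  -0.83 -0.49] w 0.005 j [ 36.6  16.2  -3.7   0.3 -69.9  35.7] qdmax 2.84
z axis [ 0.0062 -0.0019 -1.    ]
units [-6.902 -1.706  0.059]
```

>>> move_arm(
  motion=[-0.8, -0.4, 0, 0, 0, 0, 1, -1.6, -0.8, 0, 0, 0, 0, 1, -2.4, -1.2, 0, 0, 0, 0, 1, -3.2, -1.6, 0, 0, 0, 0, 1, -4, -2, 0, 0, 0, 0, 1, -4.8, -2.4, 0, 0, 0, 0, 1, -5.6, -2.8, 0, 0, 0, 0, 1, -6.4, -3.2, 0, 0, 0, 0, 1, -7.2, -3.6, 0, 0, 0, 0, 1, -8, -4, 0, 0, 0, 0, 1, -8, -4, 0, 0, 0, 0, 1, -8, -4, 0, 0, 0, 0, 1, -8, -4, 0, 0, 0, 0, 1],
)

```text
time_s: 13.88
tcp_pos: [0.2848, 0.4498, 0.2497]
ee_rot: [[0.953, -0.302, 0.003], [-0.302, -0.953, -0.006], [0.004, 0.005, -1.0]]
wrist_force: [-0.3, -0.4, 0.2]
gripper_width: 0.008
```

```bash
python3 - <<'E'
from h import *
st()
s=cv2.imread("pics/scene0.png");t=cv2.imread("pics/top0.png")
a=imaging.capture("scene");b=imaging.capture("top");cv2.imwrite("pics/scene9.png",a);cv2.imwrite("pics/top9.png",b)
def c(im,x,y,w,h,k): return cv2.resize(im[y:y+h,x:x+w],(w*k,h*k),interpolation=cv2.INTER_CUBIC)
rows=[np.hstack([c(i,110,235,100,75,4),c(i,300,165,100,75,4)]) for i in (s,a)]
cv2.imwrite("pics/cmp.png",np.clip(np.vstack(rows)*1.4,0,255).astype(np.uint8))
E
```

```text
t 13.88 tcp [0.2848 0.4498 0.2497] F [-0.27 -0.38  0.25] w 0.008 j [ 75.3  12.   -9.9   0.3 -68.3  -2.9] qdmax 1.53
z axis [ 0.0026 -0.006  -1.    ]
```

View pics/cmp.png

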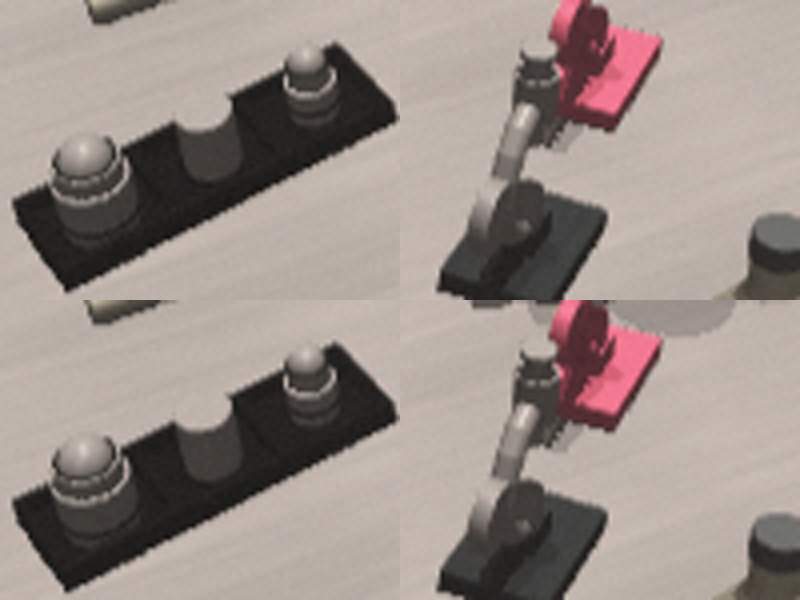

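View pics/top9.png

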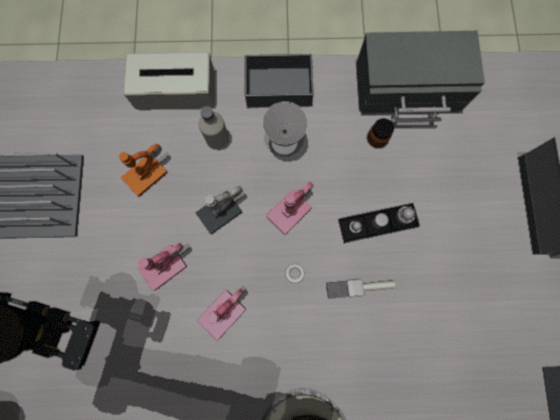

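Before and after match: both balls and the cap are back up and nothing has moved. The arm is clear of everything.

```bash
python3 -c "
from station import r
print(r.finish_job())"
```

```text
the job is handed in; nothing more can be done
None
```

I pressed the large ball, the small ball and then the chrome gauge's cap, in that order, with the shut fingertips. Each one dipped a few millimetres, stayed well short of its 8 mm stop and sprang back. The job is handed in, with about 14 s on the clock at the last check.

| Part | Peak wrist force | Estimated dip |
|---|---|---|
| Large ball | about 6.2 N | about 3.5 mm |
| Small ball | about 6.7 N | about 4 mm |
| Gauge cap | about 5.9 N | about 3.3 mm |

- **Dips:** these are worked out from the wrist force and the fingertip height, which agreed to within about 0.5 mm. The force reading wanders by about 0.5 N.
- **Side force:** the gauge press also showed about 3 N sideways at its peak, against about 2 N or less on the balls.
- **After the presses:** the last scene pictures show both balls and the cap at their original height and the valves, plug and gauge unmoved. The top view shows nothing else moved. I saw each ball back up before pressing the next part.
- **End position:** the arm finished clear at 0.25 m height with no contact force.
- **Small mismatch:** the two camera views put the small ball about 5 mm apart. I used a point between them that fits the tray's pocket spacing, and the ball dipped normally there.

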